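# Stand the tipped Go bowl back up beside its mate

### The arm

A 7-joint arm with a two-finger parallel gripper is mounted at the origin on the work surface. World frame = base frame: x ahead of the robot, y to its left, z up, the work surface at z = 0. Lengths are in mm, angles in rad, forces in N, time in s.
With the tool pointing down it reaches from about 400 to 875 mm from the base axis. Payload 4.4 kg.
Tool frame: the origin (TCP) lies at the very end of the fingers, on their centre line; the grasp point (between the pads) lies ctrl.grip_depth behind it (ctrl.grip_depth is the distance from the TCP to the grasp point, in mm); y points along the fingers, x is the direction in which the jaws open and shut, and the axes are right-handed (so a half turn about y gives the same grasp; the last joint's range is limited). The gripper opens to 85 mm and grips with 20 to 120 N. Pads are 22 mm wide; open, the fingers measure 114 mm over their backs; the gripper's body (76 mm by 85 mm) begins 54 mm behind the grasp point. The pads swing forward as they close: fully open they stand 13 mm farther back than shut.
Start: joints at [1.225, 0.628, 0.038, 1.517, -0.027, 0.996, -0.02], TCP at [179.535, -624.728, 210.213] pointing down, gripper open.
Joint ranges: [-3.06, 3.06], [-0.37, 2.12], [-1.25, 1.32], [0.18, 2.47], [-1.1, 4.24], [0.23, 1.98], [-2.94, 2.94]. Speed limits (rad/s): [2.57, 2.57, 3.14, 3.14, 3.14, 3.14, 3.14].

### API

Orientations are given as [roll, pitch, yaw] about the fixed x, y, z axes, in that order (R = Rz(yaw) Ry(pitch) Rx(roll)).
In Python, from cell import ctrl gives the robot as it stands.
- The arm moves only by the tool apply_moves, never from a script. Its argument "motion" is a list of rows, each a list of 5 numbers: the shift along the tool's x, y, z in cm, then the turn about the tool's y in rad, then the finger opening in cm, from 0 to 8.54. In form: [[tx, ty, tz, roll, hand], ...]. A call has 1 to 20 rows; each row is the pose to reach, as a shift and turn from the pose commanded when the call began, along the tool's axes at that moment; what a row does not reach only later rows make up. A row lasts 1/8 s, in which the tool goes at most 62.5 mm and 10.7 degrees, less where a joint would pass 70% of its speed; a pose out of reach is approached as far as the arm can. A call with a gripper value outside its range is refused whole. The fingers move at their own pace and stop on an object; the grip force is fixed at half the most. Time passes only in rows, so rows that repeat a pose let the fingers close. It gives the time, the measured TCP pose, the force and the opening at its end, in the units of the state.
- ctrl.read_state(): the state, without advancing time (a new reading comes with each control period).
- ctrl.get_image(name): name is "scene" or "top" or "wrist"; returns a dict with "image" (480x640x3 uint8, red, green, blue), "vfov" (degrees; the focal length in pixels is half the picture's height over the tangent of half this angle, whatever the lens; pixels are square), "cx", "cy" (the principal point, pixels), "extrinsics" (4x4, takes a point from world to camera coordinates); the wrist camera has in their place "tool_from_camera" (4x4, takes a point from camera to tool coordinates, whose origin is the TCP and whose axes are the tool frame's). Camera axes: x right, y up, looking along -z (the intrinsics and any distortion apply to the point x, -y, -z); pixel columns grow to the right and rows downward; lengths in mm; the calibration is good to about 2 mm. A picture is of the moment at which its call begins: read the wrist's pose just before it. There is no depth.
- ctrl.finish_job(): hands the job in, once; it reports no verdict.
Trained networks look in a picture, given as the dict that the camera call returned (one of the last four; its "shot" number tells which), for a name from the list of things; names that differ only in an ending like _2 or _b are one class to them, and where a whole thing is asked for, a point or a joint stands for the part that bears it (a point fixed in the world has none). Each returns a list of dicts, best first, with "confidence" (0 to 1); they miss things now and then, are a little off and sometimes report something else, mostly with a low value. They report only what shows in the picture. A call takes as long as a camera call.
- ctrl.search_frame(picture, query): "location" ([x, y, z] in mm, in world coordinates, good to about 4 mm: the middle of the surface that is visible of it).
- ctrl.mark_of(picture, query): "location" ([x, y, z] in mm, in world coordinates, good to about 4 mm: a listed point, or the origin of a listed thing).
The state is a dict: "clock": time; "qpos": joint angles; "qd": joint speeds; "tau": joint torques, N m; "eef_pos": TCP position; "tool_rot": TCP orientation; "force": force on the tool from outside, world axes, zero at the start; "torque": the same for the moment, N m; "width": finger opening in mm.
Only numpy, scipy, OpenCV 4.12 (cv2) and the standard library are available. Lean on these libraries where they do the work, as an engineer would, in place of code of your own. Each camera call takes 0.05 s, during which the arm holds its last target.

### The job

Two open, rough-turned Go bowls are drying as a pair, and one of them has tipped onto its side. Push it back up onto its foot, and slide it along the shelf so that it stands beside its upright mate, touching it or no more than a finger's width away. Work by pushing only, with the fingertips or the outside of the fingers: do not pick anything up, do not shove the mate out of its place, and leave everything else where it is.

Things in the scene. Friction and masses are not known exactly. Their poses are not given: they have to be found in the camera images.
- bowl: the tipped Go bowl: plain brown wood, about 350 g, an open straight-sided round vessel, outside diameter 124 mm, height 92 mm, wall 12 mm thick, inner floor 18 mm above its underside; flat foot 104 mm across with a slanted edge 12 mm high. Origin: centre of the foot's underside; z axis from foot to mouth. It lies on its side, axis level, mouth roughly towards the robot, origin 62 mm above the shelf
- bowl_mid (a point): point on the tipped bowl's axis half way between foot and mouth (46 mm from its origin). Pushed at its uppermost rim towards its foot, the bowl turns over the lower edge of the foot and after some 25 degrees falls upright by itself, its origin then some 55 mm further along the push. Friction on the shelf is about 0.6
- mate: the other open bowl, of the same form, wood and size, standing upright to the left or right of the tipped one; origin at the centre of the underside of its foot, z axis up. Side by side and touching, the two bowls' origins are 124 mm apart
- dish: bystander: shallow white porcelain dish, 144 mm across, 24 mm high, filled with white clamshell Go stones that are part of it, on the opposite side from the mate; origin at the centre of its underside
- drum: bystander: walnut sanding drum standing on end, 57 mm in diameter, 75 mm high, with a steel arbor up to 109 mm; origin at the centre of its underside
- ferrule: bystander: brass ferrule, a tapered ring 36 mm across the foot and 34 mm high; origin at the centre of its underside
- lidded_bowl: bystander: finished round-bellied dark Go bowl with its lid on, 120 mm in diameter, 99 mm high, on the far side of the shelf; origin at the centre of its underside
- loose_lid: bystander: a bowl lid lying flat, 101 mm in diameter, 24 mm high; origin at the centre of its underside
- brush: bystander: flat brush 200 mm long, 42 mm wide, 20 mm high, lying on the shelf; origin in the middle of its underside, x axis along it
- cork_block: bystander: cork sanding block 75 x 45 x 32 mm; origin at the centre of its underside

How it is judged (in metres and radians):
On the way:
1. the tipped bowl stands upright on its foot (angle between bowl's own z axis and vertical below 0.05 rad and height (world z) of bowl below 0.006 m), for 0.2 s.
At the end, for the whole second after the job is handed in: The tipped bowl stands at rest on its foot (within 0.05 rad of upright), its axis no more than 146 mm from the mate's (a gap of 22 mm at most between the bowls); the mate stands upright within 25 mm of its first place, and every bystander within 20 mm of its own (all of step 1 and horizontal distance between bowl and mate below 0.146 m and angle between mate's own z axis and vertical below 0.05 rad and distance of mate from where it was at the start of the episode below 0.025 m and linear speed of each of bowl, mate below 0.02 m/s and angular speed of bowl below 0.1 rad/s and distance of each of dish, drum, ferrule, lidded_bowl, loose_lid, brush, cork_block from where it was at the start of the episode below 0.02 m); the robot touches nothing.
It fails at once if the bowl was lifted off the shelf (height (world z) of bowl_mid above 0.095 m or (angle between bowl's own z axis and vertical below 0.12 rad and height (world z) of bowl above 0.015 m)).
It fails at once if the mate was lifted, tipped or shoved away (distance of mate from where it was at the start of the episode above 0.025 m or angle between mate's own z axis and vertical above 0.3 rad).
It fails at once if a bystander was disturbed (distance of any of dish, drum, ferrule, lidded_bowl, loose_lid, brush, cork_block from where it was at the start of the episode above 0.02 m).
It also fails if it takes over 61 s, if anything falls off the work surface, if the arm or the gripper's body presses on something with over 40 N, if the wrist force passes 120 N, or if a joint passes its speed limit or range.

## Working session

There is one attempt and no reset: what is moved stays moved. The work goes in short steps, Python scripts to look and compute and a tool call to move; the robot and the scene stay as the last step left them, time stands still between calls to the robot, and variables do not carry over. Pictures are saved under pics/ and viewed, and the job is handed in when it is done.

Besides the shell and the picture viewer there is one more tool, called after "Request:" as a command line: name --pt "numbers of a row" for each row, then --argument value for the rest. apply_moves: Moves the arm, as the interface text tells. Its arguments: {"type":"object","properties":{"motion":{"type":"array","items":{"type":"array","items":{"type":"number"}}}},"required":["motion"]}

```bash
mkdir -p pics; ls; python3 - <<'E'
from cell import ctrl
import cv2
s=ctrl.read_state(); print(s)
for n in ["scene","top"]:
    p=ctrl.get_image(n); cv2.imwrite(f"pics/{n}0.png",p["image"][:,:,::-1])
    print(n,{k:v for k,v in p.items() if k!="image"})
    for q in ["bowl","bowl_mid","mate","dish","drum","ferrule","lidded_bowl","loose_lid","brush","cork_block"]:
        print(q,[(d["location"],d["confidence"]) for d in ctrl.mark_of(p,q)][:3])
print(ctrl.grip_depth)
E
```

```text
pics
{'clock': 0.0, 'qpos': array([ 1.22519507,  0.62932385,  0.03838403,  1.51838551, -0.02700426,
        0.99626074, -0.01999492]), 'qd': array([ 1.31107048e-03,  8.88837800e-05,  1.02670612e-03, -7.76906671e-04,
       -1.73220156e-03, -1.21614057e-03, -5.26238414e-04]), 'tau': array([ 8.19402194e-04, -5.63412631e+01,  1.22652624e+00, -1.93446243e+01,
        1.09663967e-02,  1.05085579e-02,  1.92891143e-06]), 'eef_pos': array([ 179.38670432, -624.06987846,  209.29687874]), 'tool_rot': array([-1.57078227,  0.00186163, -1.29094583]), 'force': array([-0.29426081,  0.52538508, -0.08970555]), 'torque': array([-0.02022185, -0.01069411,  0.0011142 ]), 'width': 85.44346060330655}
scene {'vfov': 55.262749576715294, 'cx': 317.145899795523, 'cy': 230.67982673546607, 'extrinsics': array([[ 7.95972385e-01,  6.05332890e-01, -2.32486803e-04,
        -4.74030965e+02],
       [-4.75524478e-01,  6.25520542e-01,  6.18547106e-01,
         2.41746930e+02],
       [ 3.74572333e-01, -4.92235862e-01,  7.85747684e-01,
        -1.17432621e+03],
       [ 0.00000000e+00,  0.00000000e+00,  0.00000000e+00,
 
[... 786 characters left out ...]
    -5.73860572e+02],
       [-9.18081248e-02,  9.60859322e-03,  9.95730357e-01,
        -1.12231913e+03],
       [ 0.00000000e+00,  0.00000000e+00,  0.00000000e+00,
         1.00000000e+00]]), 'shot': 2}
bowl [([573.0, -28.7, 66.9], 0.77)]
bowl_mid [([744.5, 291.2, -3.0], 0.28)]
mate [([565.0, -326.2, -0.5], 0.61)]
dish [([597.7, 275.2, -5.6], 0.64)]
drum [([414.2, 281.6, -4.4], 0.73)]
ferrule [([418.9, -296.6, -0.3], 0.63), ([762.1, -180.0, 2.7], 0.6)]
lidded_bowl [([779.7, 127.0, -1.7], 0.88), ([561.9, -327.7, -2.0], 0.67), ([414.2, 279.4, -4.0], 0.18)]
loose_lid [([786.2, -32.1, 3.9], 0.61)]
brush [([764.6, -181.4, -0.8], 0.6)]
cork_block [([742.2, 291.7, -3.8], 0.73)]
18.700000000000003
```

View pics/scene0.png

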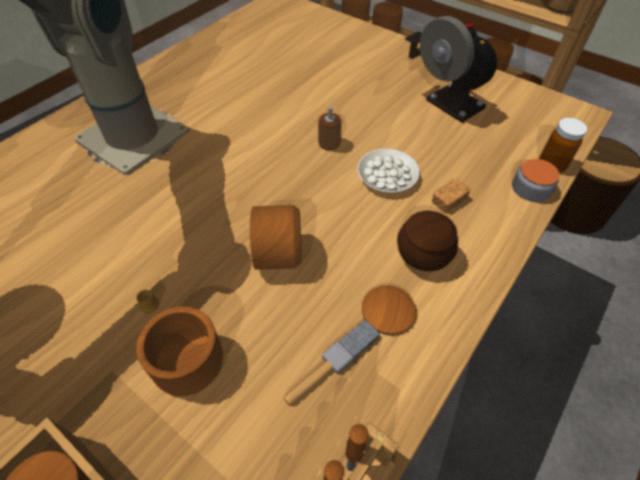

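View pics/top0.png

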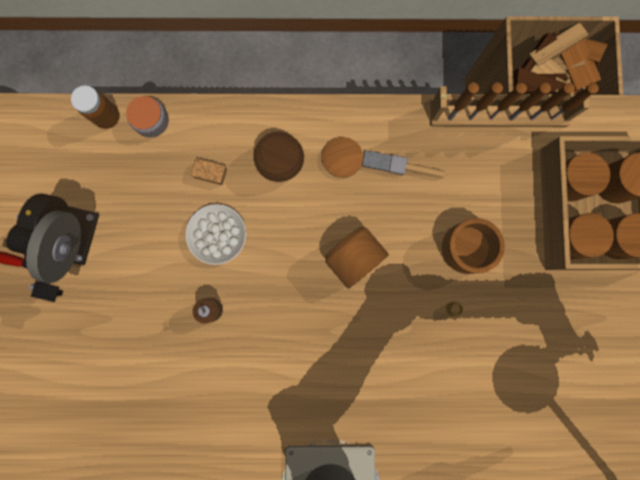

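```bash
cat > h.py <<'E'
import numpy as np, cv2
def cam(p):
    h,w=p["image"].shape[:2]; f=h/2/np.tan(np.radians(p["vfov"])/2)
    return f,p["cx"],p["cy"],np.array(p["extrinsics"])
def proj(p,X):
    f,cx,cy,E=cam(p); X=np.atleast_2d(X); c=X@E[:3,:3].T+E[:3,3]
    return np.c_[cx+f*c[:,0]/-c[:,2], cy-f*c[:,1]/-c[:,2]]
def unproj(p,uv,z):
    f,cx,cy,E=cam(p); R=E[:3,:3];o=-R.T@E[:3,3]
    uv=np.atleast_2d(uv); d=np.c_[(uv[:,0]-cx)/f,-(uv[:,1]-cy)/f,-np.ones(len(uv))]@R
    return o+d*((z-o[2])/d[:,2])[:,None]
def crop(img,x0,y0,x1,y1,s,fn):
    cv2.imwrite(fn,cv2.resize(img[y0:y1,x0:x1,::-1],None,fx=s,fy=s,interpolation=cv2.INTER_CUBIC))
E
python3 - <<'E'
from h import *
from cell import ctrl
p=ctrl.get_image("top"); s=ctrl.get_image("scene")
print(proj(p,[573,-29,62]),proj(s,[573,-29,62]))
crop(p["image"],300,200,420,310,6,"pics/t1.png")
crop(s["image"],220,180,330,290,6,"pics/s1.png")
for n,q in((p,"top"),(s,"scene")):
  for k in ["bowl","mate"]:
    print(q,k,ctrl.search_frame(n,k)[:2])
E
```

```text
[[342.55838078 241.88543344]] [[298.99149678 236.05784824]]
top bowl [{'location': [531.6, -54.8, 119.3], 'confidence': 0.63}, {'location': [784.8, -30.8, 21.4], 'confidence': 0.16}]
top mate [{'location': [564.4, -333.3, 47.9], 'confidence': 0.68}]
scene bowl [{'location': [561.6, -83.3, 110.5], 'confidence': 0.7}, {'location': [790.1, -34.3, 20.5], 'confidence': 0.21}]
scene mate []
```

View pics/t1.png

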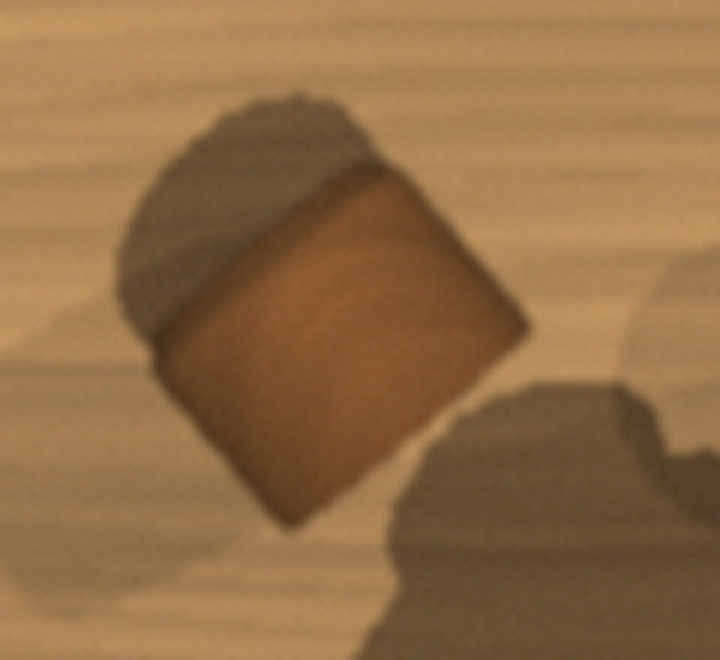

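View pics/s1.png

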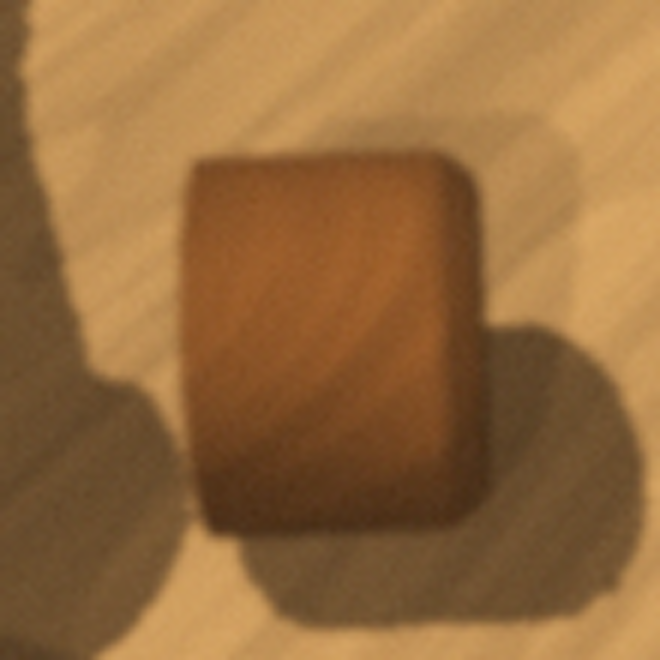

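```bash
python3 - <<'E'
from h import *
from cell import ctrl
p=ctrl.get_image("top"); s=ctrl.get_image("scene")
m=unproj(p,[[388.2,254.2],[348.3,288.3]],62);f=unproj(p,[[326,259.5],[364.5,227.2]],62)
print(m,f,np.linalg.norm(m[0]-m[1]))
d=m[1]-m[0];a=np.array([d[1],-d[0]]);a/=np.linalg.norm(a);print(a)
from scipy.optimize import least_squares
# silhouette check: render outlines for given pose
def pts(o,th):
    z=np.array([np.cos(th),np.sin(th),0]);x=np.array([-z[1],z[0],0]);u=np.array([0,0,1.])
    o=np.array([o[0],o[1],62]);t=np.linspace(0,2*np.pi,200);P=[]
    for h,r in((0,52),(12,62),(92,62)): P.append(o+z*h+r*(np.cos(t)[:,None]*x+np.sin(t)[:,None]*u))
    return P
mm=m.mean(0)[:2]; th=np.arctan2(a[1],a[0]); 
if np.cos(th)>0: th+=np.pi
ax=np.array([np.cos(th),np.sin(th)])
o=mm-92*ax; print("o",o,"th",th)
for c,n,b in((p,"t",(300,200,420,310)),(s,"s",(220,180,330,290))):
    im=cv2.resize(np.ascontiguousarray(c["image"][b[1]:b[3],b[0]:b[2],::-1]),None,fx=6,fy=6,interpolation=cv2.INTER_CUBIC)
    for q in pts(o,th):
        uv=(proj(c,q)-np.array(b[:2])+.5)*6
        cv2.polylines(im,[uv.astype(int)],True,(0,255,0),1)
    cv2.imwrite(f"pics/{n}2.png",im)
# mate: rim circle at z=92
def circ(o,z,r): 
    t=np.linspace(0,2*np.pi,200);return np.c_[o[0]+r*np.cos(t),o[1]+r*np.sin(t),0*t+z]
im=cv2.resize(np.ascontiguousarray(p["image"][205:285,430:520,::-1]),None,fx=6,fy=6,interpolation=cv2.INTER_CUBIC)
for z,r in((92,62),(92,50)):
    uv=(proj(p,circ((566,-328),z,r))-[430,205]+.5)*6; cv2.polylines(im,[uv.astype(int)],True,(0,255,0),1)
cv2.imwrite("pics/m2.png",im)
E
```

```text
[[ 544.68767215 -133.34487382   62.        ]
 [ 467.09880011  -41.58218985   62.        ]] [[532.61340086   8.99353369  62.        ]
 [606.90145637 -79.60583342  62.        ]] 120.16831210568195
[0.76361798 0.64566832]
o [576.14609046 -28.06204651] th 3.8434908136701114
```

View pics/t2.png

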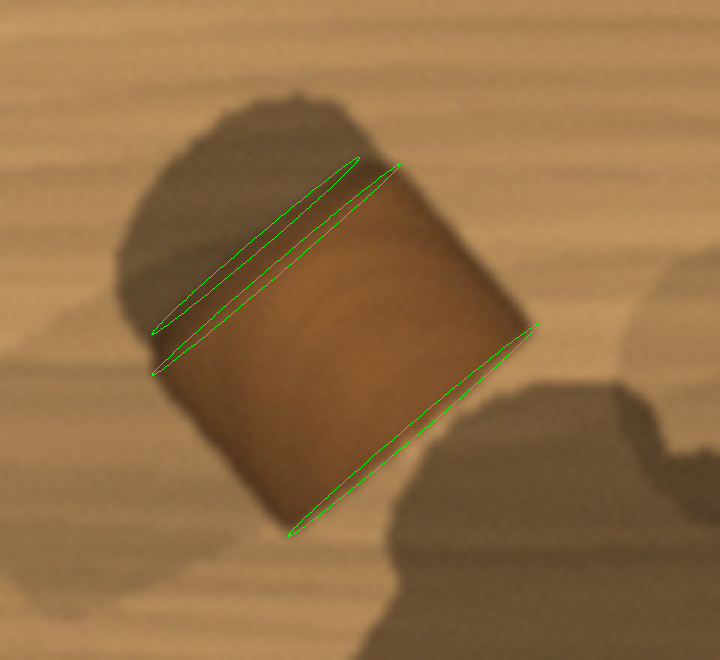

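View pics/s2.png

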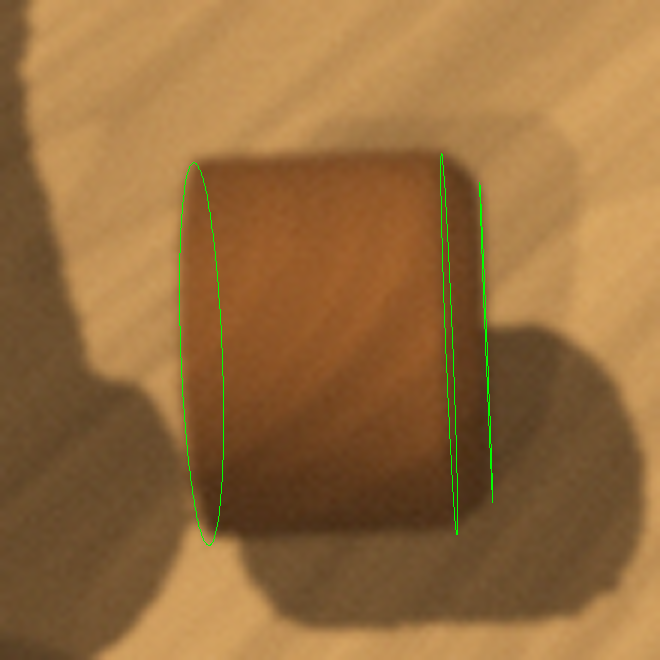

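View pics/m2.png

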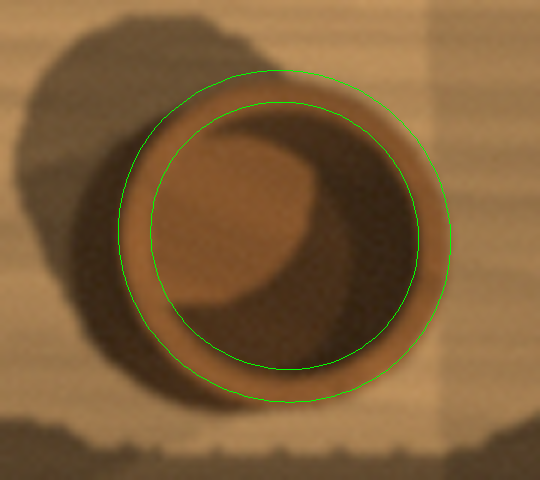

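```bash
cat >> h.py <<'E'
def rel(s,target,yaw=None):
    y0=s["tool_rot"][2]; d=np.array(target)-s["eef_pos"]
    x=np.array([np.cos(y0),np.sin(y0)]); z=np.array([-np.sin(y0),np.cos(y0)])
    return np.round(np.r_[x@d[:2],-d[2],z@d[:2]]/10,2), None if yaw is None else -(yaw-y0)
E
python3 - <<'E'
from h import *
from cell import ctrl
s=ctrl.read_state(); th=3.8435
a=np.array([np.cos(th),np.sin(th)]); o=np.array([574.5,-27.5]); M=o+92*a
print(M, s["eef_pos"], s["tool_rot"])
T=M+61*a
print(T, rel(s,[*T,160],-0.869), rel(s,[*T,104]))
E
```

```text
[504.24769135 -86.90213068] [ 179.50739117 -624.7372461   210.21817393] [-1.57076407e+00 -1.76025812e-05 -1.29102946e+00]
[ 457.66735627 -126.28832603] (array([-40.23,   5.02,  40.5 ]), np.float64(-0.4220294649291596)) (array([-40.23,  10.62,  40.5 ]), None)
```

Request:
apply_moves --pt "-10 0 10 -0.1 3" --pt "-20 0 20 -0.2 3" --pt "-30 0 30 -0.3 3" --pt "-40.2 0 40.5 -0.422 3" --pt "-40.2 0 40.5 -0.422 3" --pt "-40.2 0 40.5 -0.422 3" --pt "-40.2 0 40.5 -0.422 3" --pt "-40.2 0 40.5 -0.422 3" --pt "-40.2 0 40.5 -0.422 3" --pt "-40.2 0 40.5 -0.422 3" --pt "-40.2 0 40.5 -0.422 3" --pt "-40.2 5 40.5 -0.422 3" --pt "-40.2 10.6 40.5 -0.422 3" --pt "-40.2 10.6 40.5 -0.422 3"

```text
clock: 3.25
eef_pos: [453.6, -127.8, 101.3]
tool_rot: [-1.577, 0.007, -0.872]
force: [-0.3, 0.0, 1.2]
width: 30.1
```

```bash
python3 - <<'E'
from h import *
from cell import ctrl
s=ctrl.read_state();print(s["eef_pos"],s["tool_rot"],s["qd"].round(3))
th=3.8435;a=np.array([np.cos(th),np.sin(th)]); M=np.array([574.5,-27.5])+92*a
print(rel(s,[*M,104]))
p=ctrl.get_image("top");crop(p["image"],290,190,430,330,5,"pics/t3.png")
p=ctrl.get_image("wrist");cv2.imwrite("pics/w3.png",p["image"][:,:,::-1])
E
```

```text
[ 453.55697868 -127.84980303  101.33696253] [-1.57727763  0.0068454  -0.87206763] [ 0.001 -0.088 -0.018 -0.062 -0.01   0.046  0.007]
(array([ 0.13, -0.27,  6.52]), None)
```

View pics/t3.png

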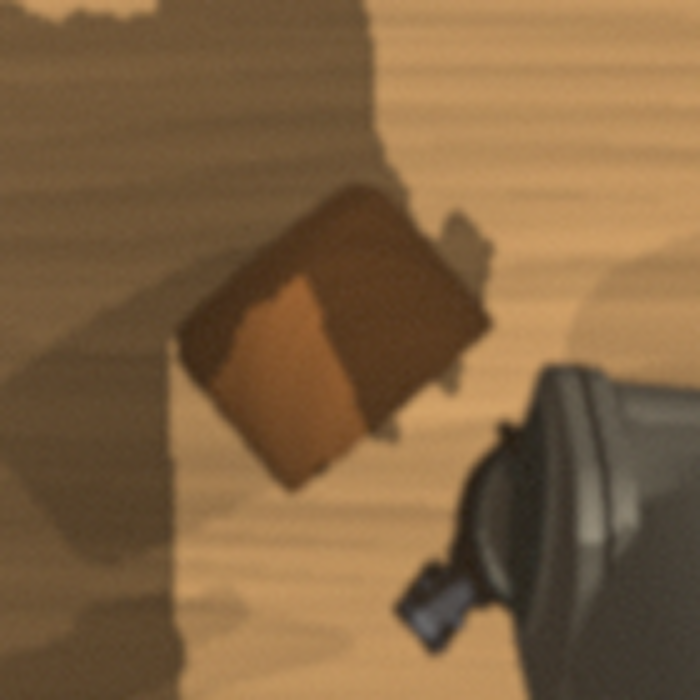

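View pics/w3.png

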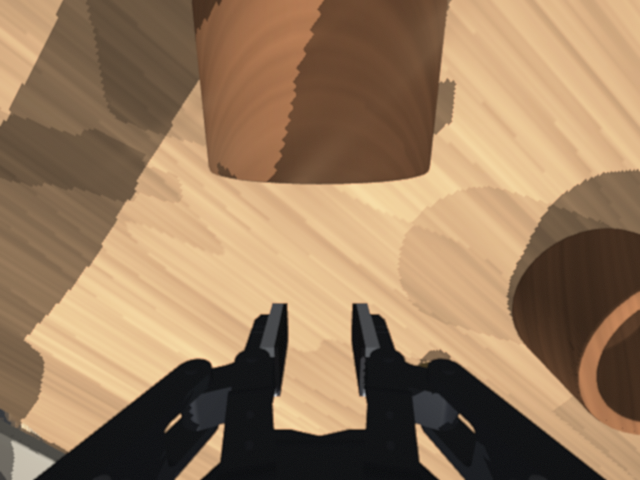

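Request:
apply_moves --pt "0.1 -0.3 2 0 3" --pt "0.1 -0.3 4 0 3" --pt "0.1 -0.3 5 0 3" --pt "0.1 -0.3 5.8 0 3" --pt "0.1 -0.3 6.6 0 3" --pt "0.1 -0.3 7.4 0 3" --pt "0.1 -0.3 8.2 0 3" --pt "0.1 -0.3 9 0 3" --pt "0.1 -0.3 9.4 0 3"

```text
clock: 4.47
eef_pos: [530.7, -66.1, 107.2]
tool_rot: [-1.571, 0.0, -0.869]
force: [-0.7, -0.9, 0.6]
width: 30.3
```

```bash
python3 - <<'E'
from h import *
from cell import ctrl
s=ctrl.read_state();print(s["eef_pos"],s["tool_rot"],s["force"])
p=ctrl.get_image("scene");crop(p["image"],180,130,340,290,4,"pics/s4.png")
E
```

```text
[530.67320998 -66.14863494 107.19048357] [-1.57055541e+00  5.65980782e-06 -8.68692251e-01] [-0.67544089 -0.85451002  0.59044219]
```

View pics/s4.png

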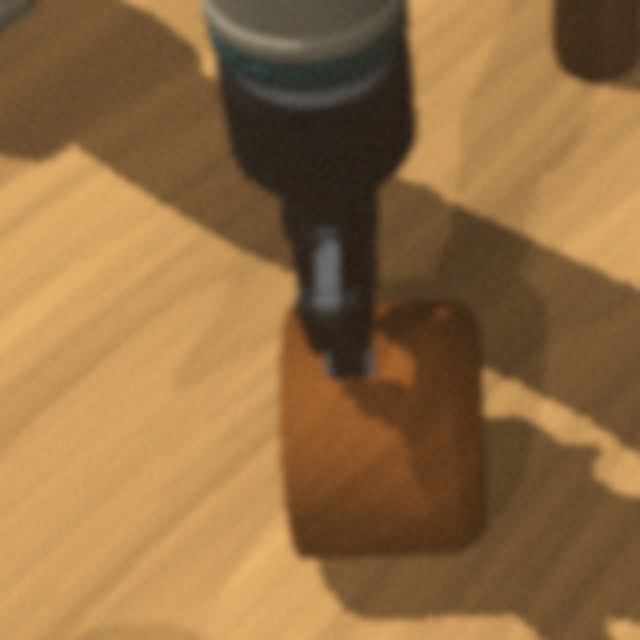

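Request:
apply_moves --pt "0 -1.5 0 0 3" --pt "0 -3 0 0 3" --pt "0 -3 -4 0 3" --pt "0 -3 -8 0 3" --pt "0 -3 -8 0 3" --pt "0 -3 -8 0 3"

```text
clock: 5.28
eef_pos: [470.3, -118.2, 138.3]
tool_rot: [-1.569, -0.002, -0.869]
force: [0.5, -0.2, 0.6]
width: 30.0
```

```bash
python3 - <<'E'
from h import *
from cell import ctrl
s=ctrl.read_state();print(s["eef_pos"],s["tool_rot"],s["force"],s["qd"].round(2))
p=ctrl.get_image("scene");crop(p["image"],180,130,340,290,4,"pics/s5.png")
p=ctrl.get_image("wrist");cv2.imwrite("pics/w5.png",p["image"][:,:,::-1])
# tip location in tool frame via wrist cam
f=240/np.tan(np.radians(p["vfov"])/2);T=np.array(p["tool_from_camera"]);print(T.round(2),f,p["cx"],p["cy"])
C=np.linalg.inv(T)
for y in (-20,-13,-8,-4,0):
    for x in (-15,15):
        c=C@[x,y,11,1]; print(y,x,p["cx"]+f*c[0]/-c[2],p["cy"]-f*c[1]/-c[2])
E
```

```text
[ 470.25699923 -118.22818911  138.27480125] [-1.56890957 -0.00174127 -0.86936897] [ 0.46565423 -0.20419128  0.62626196] [-0.02  0.02 -0.01 -0.01 -0.   -0.   -0.  ]
[[   1.      0.      0.      0.23]
 [   0.      0.33   -0.94 -162.7 ]
 [  -0.      0.94    0.33   85.73]
 [   0.      0.      0.      1.  ]] 340.99071650216825 319.3461651036295 249.2756090421151
-20 -15 287.00046214911856 300.1521190570698
-20 15 351.20752844935305 300.15099956100676
-13 -15 288.29851217056785 293.4050513737971
-13 15 349.9469857510118 293.4030988786369
-8 -15 289.1641094456077 288.9058076584973
-8 15 349.1064075844236 288.90334017044734
-4 -15 289.8228396901202 285.48182747953484
-4 15 348.46672124624865 285.4789897826712
0 -15 290.4536389984996 282.2030280820771
0 15 347.8541616451258 282.19985345841314
```

View pics/s5.png

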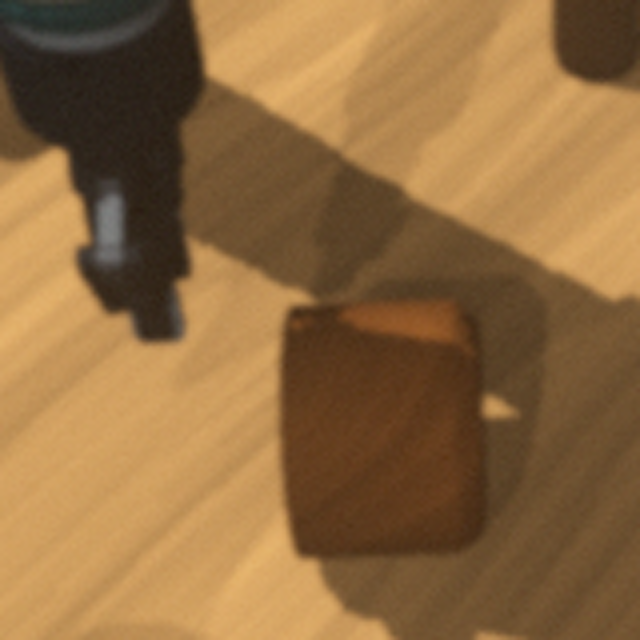

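View pics/w5.png

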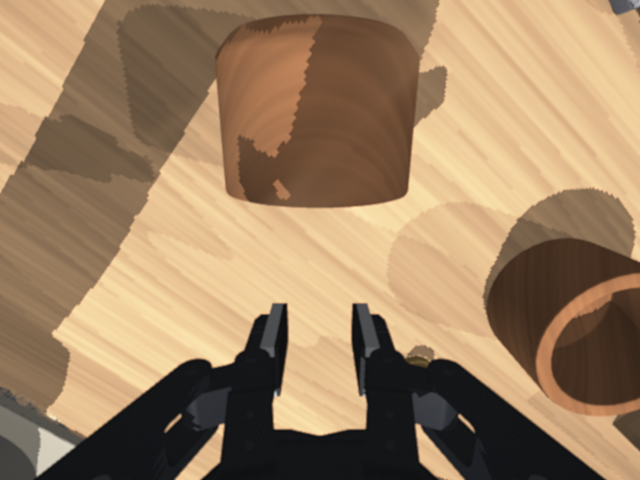

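Request:
apply_moves --pt "0 1.5 -0.5 0 0.8" --pt "0 3.2 -0.5 0 0.8" --pt "0 3.2 -0.5 0 0.8" --pt "0 3.2 -0.5 0 0.8" --pt "0 3.2 -0.5 0 0.8"

```text
clock: 6.0
eef_pos: [466.0, -121.3, 105.8]
tool_rot: [-1.57, -0.001, -0.869]
force: [-0.1, 0.2, 0.8]
width: 8.2
```

```bash
python3 - <<'E'
from h import *
from cell import ctrl
s=ctrl.read_state();print(s["eef_pos"],s["tool_rot"],s["force"],s["qd"].round(2))
th=3.8435;a=np.array([np.cos(th),np.sin(th)]); M=np.array([574.5,-27.5])+92*a
print(rel(s,[*M,106]))
p=ctrl.get_image("wrist");cv2.imwrite("pics/w6.png",p["image"][:,:,::-1])
p=ctrl.get_image("scene");crop(p["image"],180,130,340,290,4,"pics/s6.png")
f=240/np.tan(np.radians(55.26)/2)
print(proj(p,[s["eef_pos"]])*4-[720,520])
E
```

```text
[ 466.02223949 -121.33927222  105.83806612] [-1.56984736e+00 -1.00371208e-03 -8.68631771e-01] [-0.08876865  0.18220762  0.76172438] [ 0. -0.  0.  0.  0. -0. -0.]
(array([-0.16, -0.02,  5.14]), None)
[[170.70358995 381.94345389]]
```

View pics/w6.png

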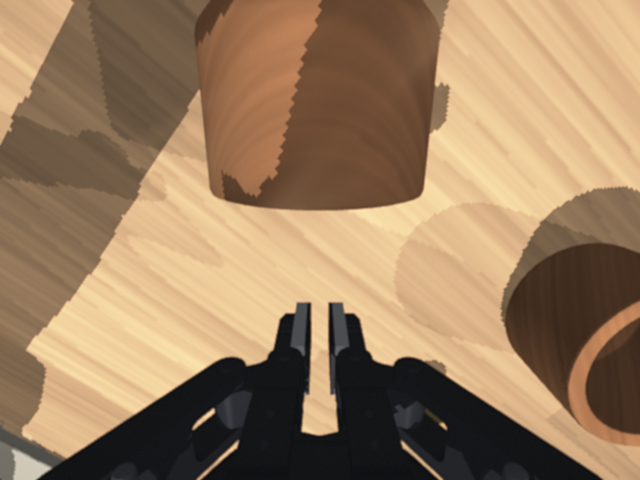

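View pics/s6.png

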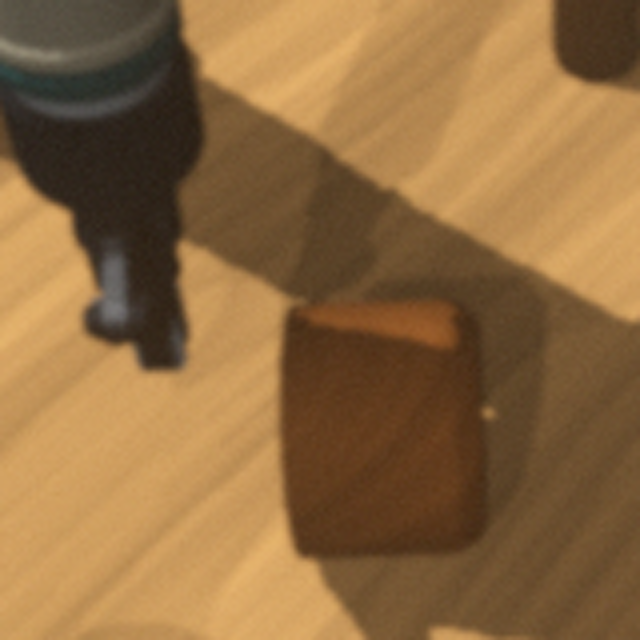

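Request:
apply_moves --pt "-0.1 0.9 1.5 0 0.8" --pt "-0.1 0.9 3 0 0.8" --pt "-0.1 0.9 4 0 0.8" --pt "-0.1 0.9 4.8 0 0.8" --pt "-0.1 0.9 5.6 0 0.8" --pt "-0.1 0.9 6.2 0 0.8" --pt "-0.1 0.9 6.2 0 0.8"

```text
clock: 6.98
eef_pos: [512.5, -80.2, 96.2]
tool_rot: [-1.57, -0.0, -0.868]
force: [-0.7, -0.7, -0.5]
width: 8.0
```

```bash
python3 - <<'E'
from h import *
from cell import ctrl
s=ctrl.read_state();print(s["eef_pos"],s["tool_rot"],s["force"])
p=ctrl.get_image("scene");crop(p["image"],180,130,340,290,4,"pics/s7.png")
p=ctrl.get_image("wrist");cv2.imwrite("pics/w7.png",p["image"][:,:,::-1])
E
```

```text
[512.5043104  -80.2146555   96.24257561] [-1.57017082e+00 -1.86628317e-04 -8.68439974e-01] [-0.70614388 -0.67735576 -0.54051808]
```

View pics/s7.png

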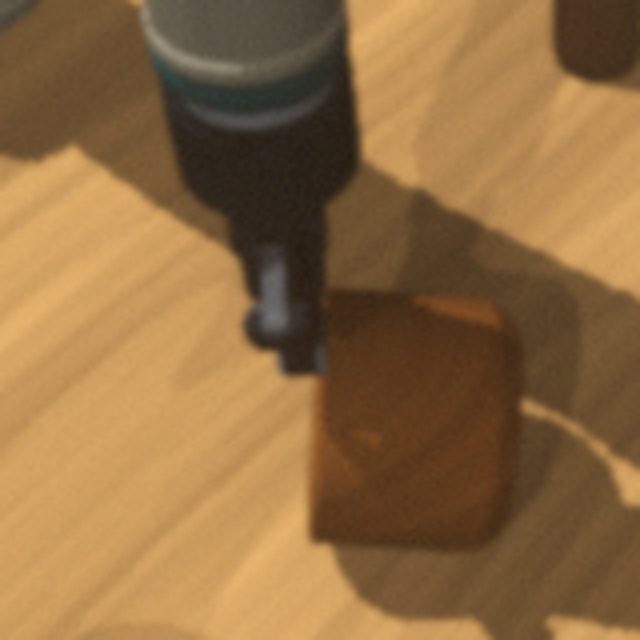

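View pics/w7.png

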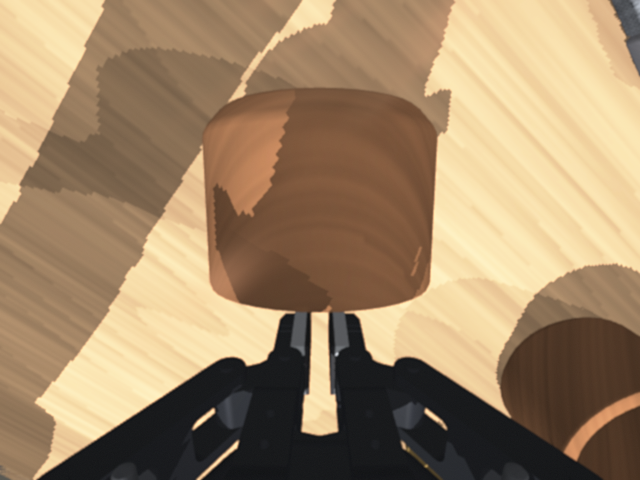

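Request:
apply_moves --pt "0 0 0.8 0 0.8" --pt "0 0 1.6 0 0.8" --pt "0 0 2.3 0 0.8" --pt "0 0 2.9 0 0.8" --pt "0 0 3.4 0 0.8" --pt "0 0 3.4 0 0.8"

```text
clock: 7.82
eef_pos: [538.3, -58.3, 96.2]
tool_rot: [-1.571, -0.0, -0.868]
force: [0.1, -0.8, 0.8]
width: 8.1
```

```bash
python3 - <<'E'
from h import *
from cell import ctrl
s=ctrl.read_state();print(s["eef_pos"],s["tool_rot"],s["force"])
p=ctrl.get_image("scene");crop(p["image"],180,130,340,290,4,"pics/s8.png")
E
```

```text
[538.278753   -58.31879243  96.17377561] [-1.57053055e+00 -3.69862239e-05 -8.68392097e-01] [ 0.05367128 -0.83220043  0.81787895]
```

View pics/s8.png

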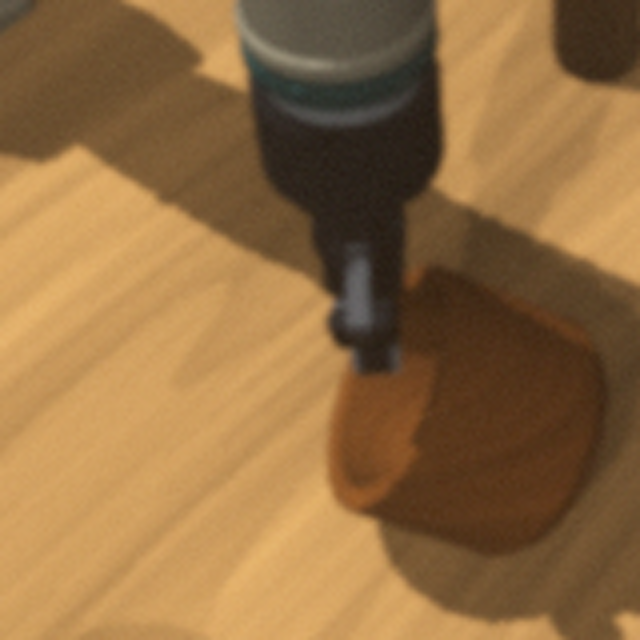

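Request:
apply_moves --pt "0 -0.1 0.6 0 0.8" --pt "0 -0.2 1.2 0 0.8" --pt "0 -0.3 1.6 0 0.8" --pt "0 -0.5 1.6 0 0.8" --pt "0 -1 1.6 0 0.8"

```text
clock: 8.5
eef_pos: [549.8, -48.5, 106.3]
tool_rot: [-1.571, 0.0, -0.869]
force: [-0.6, -0.5, 0.6]
width: 8.2
```

```bash
python3 - <<'E'
from h import *
from cell import ctrl
s=ctrl.read_state();print(s["eef_pos"],s["tool_rot"],s["force"])
p=ctrl.get_image("scene");crop(p["image"],180,130,340,290,4,"pics/s9.png")
E
```

```text
[549.82680411 -48.52594602 106.28771141] [-1.57142452e+00  3.71905893e-04 -8.69120541e-01] [-0.55298609 -0.53120504  0.59265768]
```

View pics/s9.png

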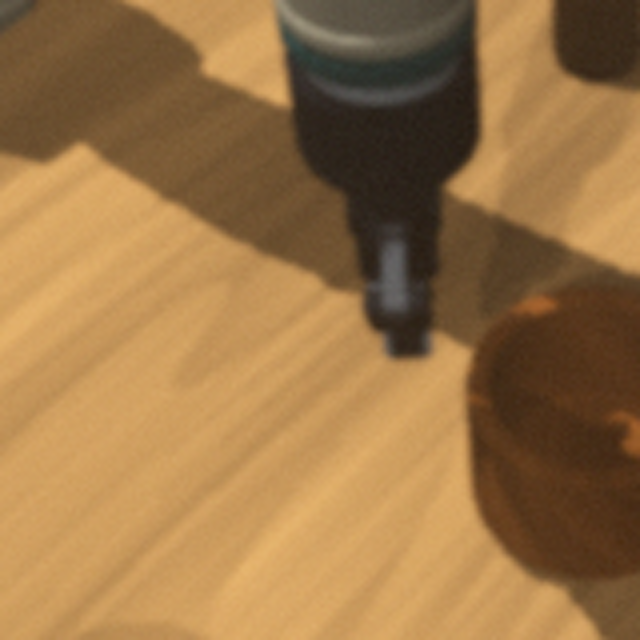

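Upright. Raise, then measure.

Request:
apply_moves --pt "0 -4 -2 0 8.5" --pt "0 -8 -4 0 8.5" --pt "0 -10 -6 0 8.5" --pt "0 -10 -10 0 8.5" --pt "0 -10 -14 0 8.5" --pt "0 -10 -14 0 8.5"

```text
clock: 9.3
eef_pos: [440.5, -141.2, 206.5]
tool_rot: [-1.573, 0.0, -0.874]
force: [0.4, -0.5, -0.1]
width: 84.7
```

```bash
python3 - <<'E'
from h import *
from cell import ctrl
s=ctrl.read_state();print(s["eef_pos"],s["tool_rot"],s["force"])
p=ctrl.get_image("scene");q=ctrl.get_image("top")
cv2.imwrite("pics/s10.png",p["image"][:,:,::-1]);cv2.imwrite("pics/t10.png",q["image"][:,:,::-1])
for c in (p,q):
  for k in("bowl","mate"):print([(d["location"],d["confidence"]) for d in ctrl.mark_of(c,k)])
E
```

```text
[ 440.50018913 -141.22270059  206.53965725] [-1.57282340e+00  1.37407647e-04 -8.74221633e-01] [ 0.44288215 -0.5157408  -0.05287696]
[([614.0, 5.1, 4.3], 0.56)]
[([566.8, -327.6, 2.4], 0.6)]
[([610.6, 9.0, 1.3], 0.61)]
[([560.4, -327.5, -2.4], 0.84)]
```

View pics/s10.png

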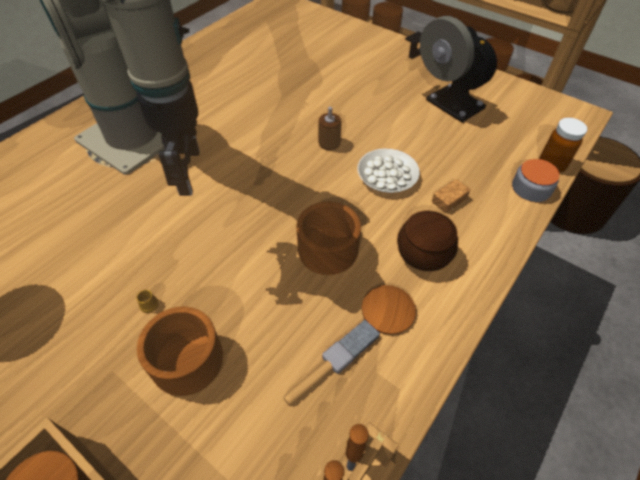

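View pics/t10.png

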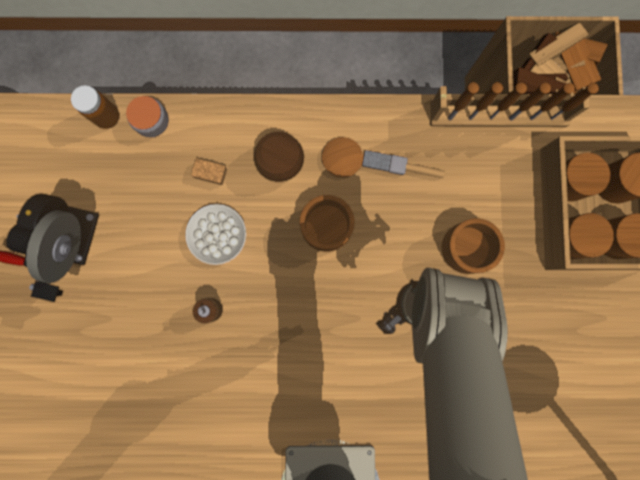

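```bash
python3 - <<'E'
from h import *
from cell import ctrl
q=ctrl.get_image("top");p=ctrl.get_image("scene")
def circ(o,z,r): 
    t=np.linspace(0,2*np.pi,200);return np.c_[o[0]+r*np.cos(t),o[1]+r*np.sin(t),0*t+z]
out=[]
for c in(q,p):
  for o in((612,8),(566,-328)):
    u,v=proj(c,[[*o,60]])[0].astype(int);x0,y0=max(u-45,0),v-45
    im=cv2.resize(np.ascontiguousarray(c["image"][y0:y0+90,x0:x0+90,::-1]),(380,295 and 380),interpolation=cv2.INTER_CUBIC);k=380/90
    for z,r in((92,62),(92,50),(0,52)):
        uv=(proj(c,circ(o,z,r))-[x0,y0]+.5)*k; cv2.polylines(im,[uv.astype(int)],True,(0,255,0),1)
    out.append(cv2.resize(im,(300,300)))
cv2.imwrite("pics/c11.png",np.vstack([np.hstack(out[:2]),np.hstack(out[2:])]))
s=ctrl.read_state();b=np.array([612,8.]);m=np.array([565.5,-327.5]);u=(b-m)/np.linalg.norm(b-m);yaw=np.arctan2(u[1],u[0])-np.pi/2
print(u,np.linalg.norm(b-m),yaw,s["eef_pos"],s["tool_rot"],s["qpos"])
T=b+u*105
print(T,rel(s,[*T,215],yaw),rel(s,[*T,15]))
E
```

```text
[0.13728676 0.99053135] 338.70710060463745 -0.137721713523431 [ 443.81975274 -138.15978109  206.10707435] [-1.57054600e+00  9.41327810e-05 -8.67609978e-01] [ 0.32674833  0.37447675 -0.11467549  2.01710588  0.06086296  0.75309662
 -0.69207908]
[626.41510967 112.00579125] (array([-7.27, -0.89, 30.11]), np.float64(-0.7298882645046488)) (array([-7.27, 19.11, 30.11]), None)
```

View pics/c11.png

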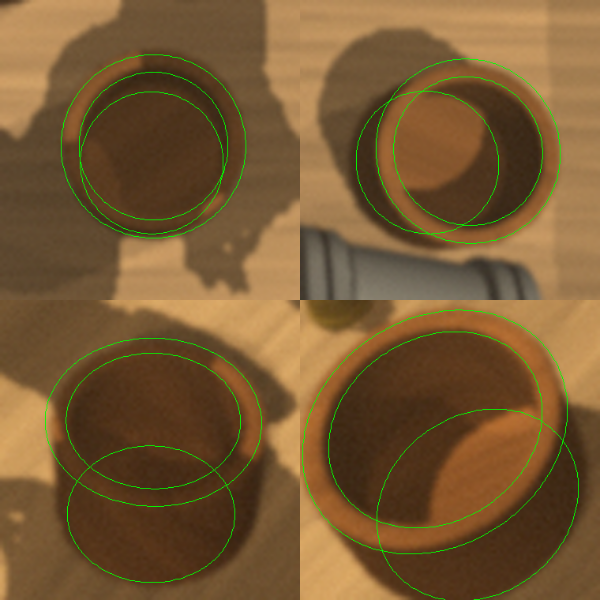

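Request:
apply_moves --pt "-1.5 -1.5 5 -0.15 8.5" --pt "-3 -1.5 10 -0.3 8.5" --pt "-4.5 -1.5 15 -0.45 8.5" --pt "-6 -1.5 20 -0.6 8.5" --pt "-7.3 -1.5 25 -0.73 8.5" --pt "-7.3 -1.5 30.1 -0.73 8.5" --pt "-7.3 -1.5 30.1 -0.73 8.5" --pt "-7.3 -1.5 30.1 -0.73 8.5" --pt "-7.3 5 30.1 -0.73 8.5" --pt "-7.3 10 30.1 -0.73 8.5" --pt "-7.3 15 30.1 -0.73 8.5" --pt "-7.3 19 30.1 -0.73 8.5" --pt "-7.3 19 30.1 -0.73 8.5" --pt "-7.3 19 30.1 -0.73 8.5"

```text
clock: 11.45
eef_pos: [627.0, 110.9, 18.0]
tool_rot: [-1.57, -0.002, -0.14]
force: [-0.7, 0.2, 1.1]
width: 84.7
```

```bash
python3 - <<'E'
from h import *
from cell import ctrl
s=ctrl.read_state();print(s["eef_pos"],s["tool_rot"],s["force"])
b=np.array([612,8.]);m=np.array([565.5,-327.5]);u=(b-m)/np.linalg.norm(b-m)
for D in(132+56,136+56):print(rel(s,[*(m+u*D),15],-.1377))
p=ctrl.get_image("scene");cv2.imwrite("pics/s12.png",p["image"][:,:,::-1])
E
```

```text
[626.97834408 110.89092336  17.95206174] [-1.57027876 -0.00209243 -0.13983652] [-0.71233109  0.20807236  1.1412721 ]
(array([-2.000e-02,  3.000e-01, -2.547e+01]), np.float64(-0.0021365193543695926))
(array([-2.000e-02,  3.000e-01, -2.507e+01]), np.float64(-0.0021365193543695926))
```

View pics/s12.png

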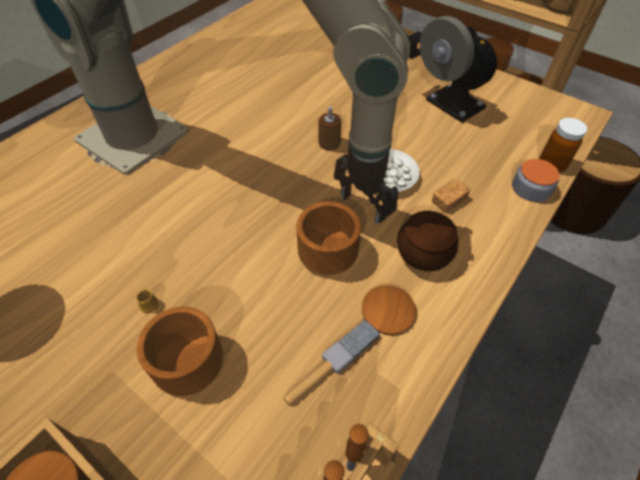

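Request:
apply_moves --pt "0 0 -1.5 0 8.5" --pt "0 0 -3 0 8.5" --pt "0 0 -4 0 8.5" --pt "0 0 -5 0 8.5" --pt "0 0 -6 0 8.5" --pt "0 0 -7 0 8.5" --pt "0 0 -8 0 8.5" --pt "0 0 -9 0 8.5" --pt "0 0 -10 0 8.5" --pt "0 0 -11 0 8.5" --pt "0 0 -12 0 8.5" --pt "0 0 -13 0 8.5" --pt "0 0 -14 0 8.5" --pt "0 0 -15 0 8.5" --pt "0 0 -16 0 8.5" --pt "0 0 -17 0 8.5" --pt "0 0 -17.8 0 8.5" --pt "0 0 -18.4 0 8.5" --pt "0 0 -18.8 0 8.5" --pt "0 0 -19 0 8.5"

```text
clock: 14.0
eef_pos: [599.5, -77.0, 16.2]
tool_rot: [-1.571, 0.0, -0.139]
force: [1.0, 6.0, 4.8]
width: 85.2
```

```bash
python3 - <<'E'
from h import *
from cell import ctrl
s=ctrl.read_state();print(s["eef_pos"],s["tool_rot"],s["force"])
p=ctrl.get_image("scene");q=ctrl.get_image("top")
cv2.imwrite("pics/s13.png",p["image"][:,:,::-1]);crop(q["image"],320,170,520,320,4,"pics/t13.png")
for c in (p,q):
  for k in("bowl","mate"):print([(d["location"],d["confidence"]) for d in ctrl.mark_of(c,k)])
E
```

```text
[599.53470327 -77.02797346  16.23247327] [-1.57061896e+00  1.76232366e-04 -1.39151946e-01] [0.97418393 5.99114873 4.7594029 ]
[([588.3, -133.7, 1.3], 0.88), ([592.6, 265.8, 0.4], 0.32)]
[([567.9, -328.4, 1.1], 0.84)]
[]
[([564.8, -324.9, -0.8], 0.98)]
```

View pics/s13.png

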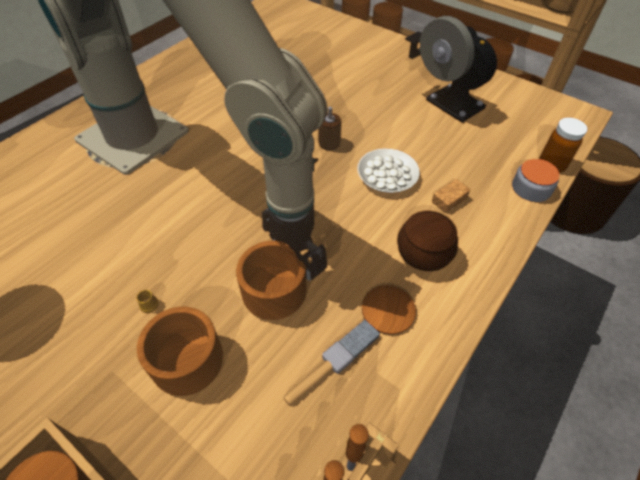

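View pics/t13.png

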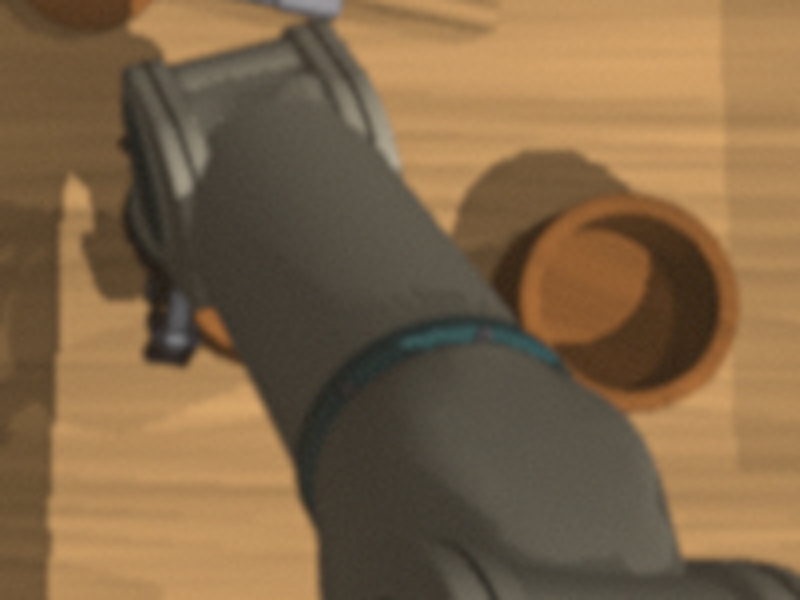

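Request:
apply_moves --pt "0 0 -0.6 0 8.5" --pt "0 0 -1.4 0 8.5" --pt "0 0 -2.2 0 8.5" --pt "0 0 -3 0 8.5" --pt "0 0 -3.8 0 8.5" --pt "0 0 -4.5 0 8.5" --pt "0 0 -5.2 0 8.5" --pt "0 0 -5.7 0 8.5" --pt "0 0 -6.1 0 8.5" --pt "0 0 -6.3 0 8.5" --pt "0 0 -6.3 0 8.5"

```text
clock: 15.68
eef_pos: [590.7, -139.8, 16.1]
tool_rot: [-1.571, 0.0, -0.139]
force: [1.2, 2.5, 1.7]
width: 84.7
```

```bash
python3 - <<'E'
from h import *
from cell import ctrl
s=ctrl.read_state();print(s["eef_pos"],s["tool_rot"],s["force"])
p=ctrl.get_image("scene")
cv2.imwrite("pics/s14.png",p["image"][:,:,::-1])
crop(p["image"],110,200,330,400,3.5,"pics/s14.png")
for k in("bowl","mate"):print([(d["location"],d["confidence"]) for d in ctrl.mark_of(p,k)])
E
```

```text
[ 590.73495479 -139.81083262   16.1325295 ] [-1.57140402e+00  2.94650955e-04 -1.39237159e-01] [1.18184853 2.52756906 1.74215726]
[([580.9, -197.4, 1.8], 0.62), ([419.4, -293.8, -3.5], 0.62)]
[([565.1, -325.9, 2.0], 0.85)]
```

View pics/s14.png

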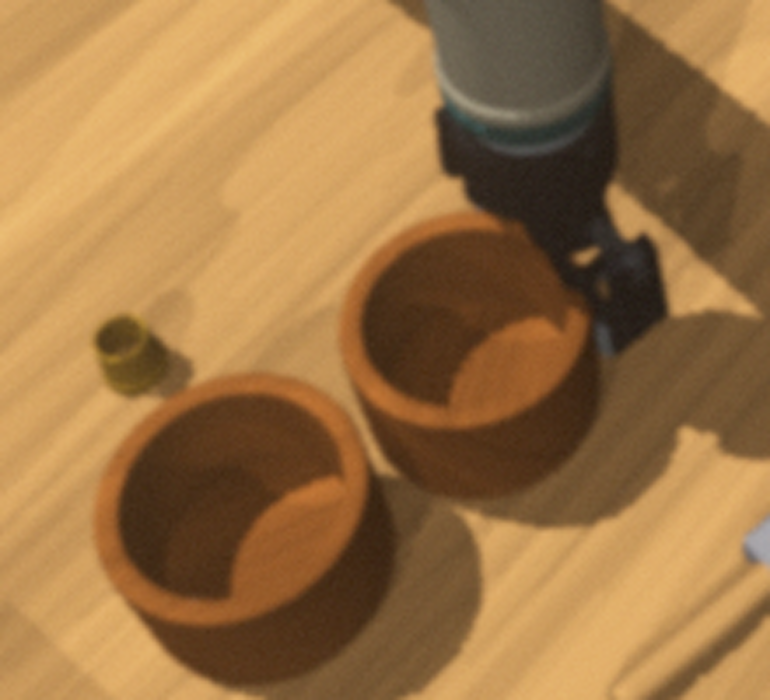

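Request:
apply_moves --pt "0 0 1 0 8.5" --pt "0 0 3 0 8.5" --pt "0 0 6 0 8.5" --pt "0 0 9 0 8.5" --pt "0 -5 9 0 8.5" --pt "0 -10 9 0 8.5" --pt "0 -15 11 0 8.5" --pt "0 -20 16 0 8.5" --pt "0 -20 21 0 8.5" --pt "0 -20 26 0 8.5" --pt "0 -20 28 0 8.5" --pt "0 -20 28 0 8.5" --pt "0 -20 28 0 8.5"

```text
clock: 17.45
eef_pos: [629.6, 135.6, 215.7]
tool_rot: [-1.573, 0.001, -0.141]
force: [-0.4, -0.6, -0.1]
width: 85.0
```

```bash
python3 - <<'E'
from h import *
from cell import ctrl
s=ctrl.read_state();print(s["eef_pos"],s["force"],s["clock"])
p=ctrl.get_image("scene");q=ctrl.get_image("top")
cv2.imwrite("pics/t15.png",q["image"][:,:,::-1]);cv2.imwrite("pics/s15.png",p["image"][:,:,::-1])
for c in (p,q):
  for k in ["bowl","mate","dish","drum","ferrule","lidded_bowl","loose_lid","brush","cork_block"]:print(k,[(d["location"],d["confidence"]) for d in ctrl.mark_of(c,k)][:2])
def circ(o,z,r): 
    t=np.linspace(0,2*np.pi,200);return np.c_[o[0]+r*np.cos(t),o[1]+r*np.sin(t),0*t+z]
im=cv2.resize(np.ascontiguousarray(q["image"][190:310,380:520,::-1]),None,fx=5,fy=5,interpolation=cv2.INTER_CUBIC)
for o in((583,-196.5),(565.5,-327.5)):
    uv=(proj(q,circ(o,92,62))-[380,190]+.5)*5; cv2.polylines(im,[uv.astype(int)],True,(0,255,0),1)
cv2.imwrite("pics/c15.png",im)
E
```

```text
[629.62950461 135.57556969 215.74027164] [-0.44326945 -0.64390863 -0.13565605] 17.45
bowl [([584.5, -200.4, 1.8], 0.92), ([417.2, 286.5, 0.4], 0.41)]
mate [([566.1, -327.1, -0.0], 0.73)]
dish [([595.9, 267.4, -0.0], 0.82)]
drum [([415.3, 282.0, 0.0], 0.9)]
ferrule [([417.2, -289.5, 0.5], 0.57), ([745.0, 289.8, -2.7], 0.45)]
lidded_bowl [([774.8, 121.3, -1.9], 0.93)]
loose_lid [([785.4, -27.6, 1.6], 0.76)]
brush [([766.3, -179.0, -0.6], 0.58)]
cork_block [([747.1, 289.8, -1.4], 0.89)]
bowl [([579.4, -197.6, -0.2], 0.81)]
mate []
dish [([593.1, 277.1, -3.1], 0.81)]
drum [([413.9, 282.6, -1.0], 0.66)]
ferrule [([419.2, -295.8, 1.0], 0.72)]
lidded_bowl [([776.8, 127.5, -4.7], 0.86), ([580.9, -192.7, 46.5], 0.41)]
loose_lid [([787.1, -31.7, 0.7], 0.7)]
brush [([763.4, -181.1, 1.4], 0.95)]
cork_block []
```

View pics/c15.png

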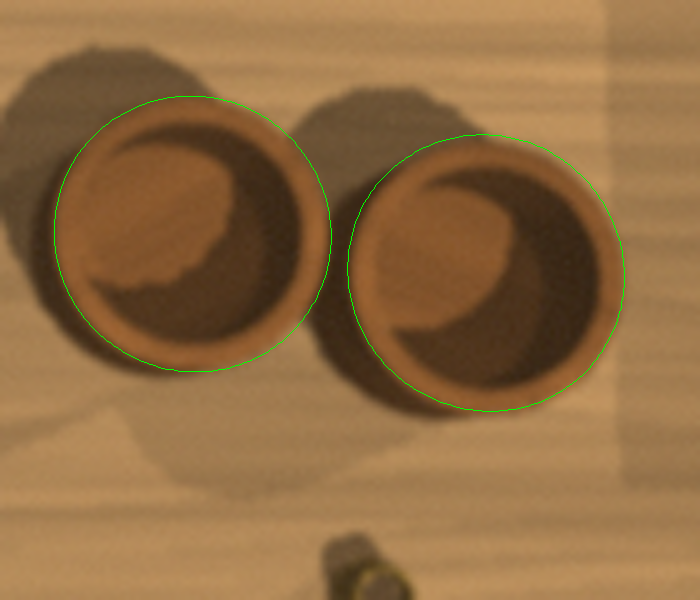

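View pics/s15.png

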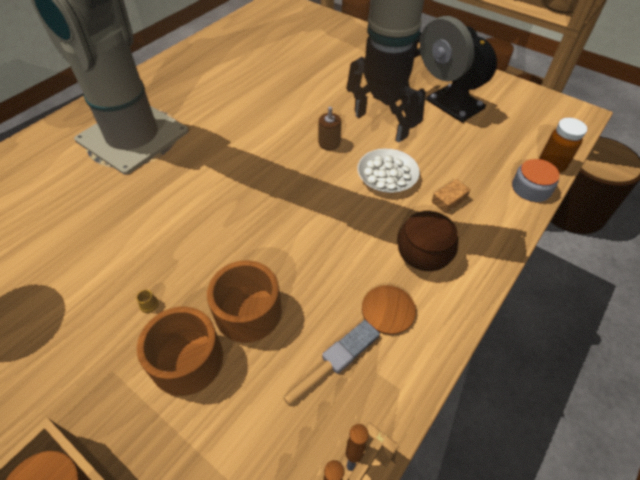

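The two rim circles fit in the top view. The distance between the axes is about 132 mm, a gap of about 8 mm. Everything else is where it started, so I'm handing in.

```bash
python3 -c "
from cell import ctrl
print(ctrl.finish_job())"
```

```text
the job is handed in; nothing more can be done
None
```

The tipped bowl is back on its foot and stands beside its mate with a gap of about 8 mm. I handed the job in after about 17.5 s on the robot's clock; no verdict was reported.

- **Righting the bowl:** the first push, with the fingers 30 mm open, slid over the top of the rim, because the open fingertips sat about 10 mm above the nominal tool point. It did not shift the bowl. I closed the fingers to 8 mm, went lower and pushed the top of the rim, and the bowl fell upright.
- **Sliding it:** I cradled it between the open fingers and slid it about 205 mm to the mate, then backed the arm off and raised it clear.

**Last checks:**
- **Bowls:** the top-view rim overlay puts the axes about 132 mm apart (the limit is 146 mm). The detector puts them about 128 mm apart in the scene view. The bowl looked upright in both views.
- **Mate and bystanders:** their detected positions agree with the first readings to within about 6 mm, roughly the detector's noise. In the final top view the detector missed the mate and the cork block, but it found both in the scene view.

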